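# Clamp a hanger bracket in the drilling jig

### The arm

A 6-joint arm with a two-finger parallel gripper is mounted at the origin on the work surface. World frame = base frame: x ahead of the robot, y to its left, z up, the work surface at z = 0. Lengths are in m, angles in rad, forces in N, time in s.
With the tool pointing down it reaches from about 0.35 to 0.975 m from the base axis. Payload 7.1 kg.
Tool frame: the origin (TCP) lies midway between the tips of the shut fingers; the grasp point (between the pads) lies 19 mm behind it; z points along the fingers, x is the direction in which the jaws open and shut, and the axes are right-handed (so a half turn about z gives the same grasp; the last joint's range is limited). The gripper opens to 88 mm and grips with 3 to 60 N. Pads are 20 mm wide; open, the fingers measure 115 mm over their backs; the gripper's body (75 mm by 178 mm) begins 61 mm behind the grasp point.
Start: joints at [-1.134, 0.423, 1.63, -0, 1.089, -0.019], TCP at [0.275, -0.561, 0.223] pointing down, gripper open.
Joint ranges: [-3, 3], [-0.9, 2.11], [0.09, 2.58], [-1.31, 4.45], [0.11, 2.69], [-2.54, 2.54]. Speed limits (rad/s): [2.39, 2.39, 3.01, 3.14, 3.14, 3.14].

### API

Orientations are given as a unit quaternion [w, x, y, z].
In Python, from station import move_pose, movel, movej, command_gripper, wait, inverse_kinematics, read_camera, camera_info, MotionError, job_done, get_time, get_joint_pos, get_qvel, get_effort, get_tcp_pos, get_ee_rot, get_ft_force, get_ft_torque, get_grip_width gives the robot as it stands. Calls block until the motion is done:
- move_pose(position, orientation): joint-space move of the TCP to a pose.
- movel(position, frame=None, v=0.15, until_force=None): straight line of the TCP; frame=None keeps the orientation; v is the mean speed in m/s. With until_force (N) it stops when the force on the tool has changed by that much, and returns True; else False.
- movej(angles): joint-space move.
- command_gripper(opening): opening from 0.0 (shut) to 1.0 (fully open); the grip force is fixed at half the most; returns when the fingers have stopped.
- wait(seconds).
- inverse_kinematics(position, orientation): joint angles nearest the present ones, or None.
- read_camera(name): name is "scene" or "top"; returns the picture (480x640x3 uint8, red, green, blue); there is no depth.
- camera_info(name): a dict with "intrinsics" (3x3 intrinsics, pixels), "T" (4x4, takes a point from camera to world coordinates). Camera axes: x right, y up, looking along -z (the intrinsics and any distortion apply to the point x, -y, -z); pixel columns grow to the right and rows downward; lengths in m; the calibration is good to about 2 mm. A picture is of the moment at which its call begins. camera_info takes no time and is no camera call.
A pose or a line that the arm cannot do raises MotionError and nothing moves.
- job_done(): hands the job in, once; it reports no verdict.
Readings, each from a call of its own:
- get_time(): time.
- get_joint_pos(): joint angles.
- get_qvel(): joint speeds.
- get_effort(): joint torques, N m.
- get_tcp_pos(): TCP position.
- get_ee_rot(): TCP orientation.
- get_ft_force(): force on the tool from outside, world axes, zero at the start.
- get_ft_torque(): the same for the moment, N m.
- get_grip_width(): opening from 0.0 (shut) to 1.0 (fully open).
Only numpy, scipy, OpenCV 4.12 (cv2) and the standard library are available. Lean on these libraries where they do the work, as an engineer would, in place of code of your own. Each camera call takes 0.05 s, during which the arm holds its last target.

### The job

Get the larger galvanised bracket ready for drilling: push the jig's sprung hold-down arm right back so that it stays open, lift the larger bracket off the smaller one it is nested over without dragging that one along, set it astride the anvil beneath the arm with its end against the end stop, and let go of it. Then ease the arm all the way down, never letting it snap shut, and leave its rubber foot bearing on the bracket. Do not disturb the other things on the bench.

Things in the scene. Friction and masses are not known exactly. Their poses are not given: they have to be found in the camera images.
- jig: Teal drilling jig bolted to the bench, base 220 x 150 x 12 mm. Origin: centre of the base's underside, on the bench top; x points from the open front end (on the robot's right) to the hinge end (on its left), z up. On its centre line are the anvil, the end stop and the hinge cheeks. Four bolt heads at x = +-95, y = +-60 mm, 18 mm high; the rest of the base is clear.
- anvil_end (a point): On the jig's centre line, on the anvil's flat top (52 mm above the bench), at the end stop's face (x = +20 mm in the jig's frame; the stop is dark, 40 mm wide, rises 14 mm above this point). From here the steel anvil, a rail 43 mm wide with its upper 4 mm eased to 39 mm, runs 90 mm towards the jig's front. The anvil is 40 mm high above the base.
- hinge_pin (a point): The hold-down arm's hinge axis, parallel to the jig's y, at x = +60, y = 0, z = 94.5 mm in the jig's frame, between two cheeks (x = 30 to 90 mm, 32 mm wide over both, 106 mm high). The spring hangs along their +y side, out to y = +33 mm.
- hold_arm (a joint): Arm angle in rad. 0: down, level, foot on the bare anvil; about 0.035 on a bracket; grows as its front end rises and swings back, to a stop at 0.70. Its over-centre spring pushes it away from about 0.4 rad by 1.7 N m per rad: below, it drives it down (9 N at the foot; 5 N at the bar lifts it) and it snaps shut unless held all the way; above, it drives it open and it stays at 0.70.
- bar_mid (a point): Middle of the arm's red cross bar, on the bar's axis: round, 14 mm thick, 114 mm long, parallel to the jig's y, 150 mm from the hinge axis, level with it when the arm is down (42.5 mm above the anvil's top). With the arm open at 0.70 rad it leans forward over the anvil: this point is then 115 mm nearer the front than the hinge and 97 mm above it, the foot's lowest edge 50 mm above the anvil.
- bar_left (a point): Grasp point on the bar's axis, 32 mm to the jig's +y side of its middle. The arm behind the bar is a dark steel bar only 16 mm wide and 10 mm thick, so the cross bar is clear on both sides of it. It may turn between the fingers as the arm swings.
- bar_right (a point): The same on the bar's right half, 32 mm to the jig's -y side of its middle.
- foot (a point): Black rubber foot of the arm, 22 mm across, 8 mm thick, on a 10 mm spindle, 75 mm from the hinge axis along the arm and 42.5 mm below the arm's centre line. This point: centre of its underside.
- bracket: Larger bracket: bright galvanised U channel, open side down, 90 long (x) x 54 wide (y) x 28 mm high, sheet 2.5 mm, inside width 49 mm, about 0.17 kg. Both ends alike. Origin: centre of its underside, level with its side walls' lower edges. Starts astride the smaller one. Seated on the anvil against the stop its origin is 26.5 mm above the bench and at x = -25, y = 0 mm in the jig's frame.
- small_bracket: Smaller bracket: darker U channel, open side down, 100 (x) x 46 (y) x 38 mm high, loose on the board inside the larger one, which rests on its flat top with 1.5 mm clearance each side (the larger one's lower edges hang 12.5 mm above the board). It can be dragged along if the larger is not lifted straight. Origin: centre of its underside.
- board: Plywood offcut fixed to the bench, 160 (x) x 180 (y) x 12 mm thick, that carries the brackets and the pencil. Origin: centre of its underside.
- rivet_tray: Blue open tray of rivets, fixed, 150 x 170 x 35 mm. Origin: centre of its underside.
- spray_can: Bystander: grey spray can, 66 mm across, 190 mm high, standing loose beside the jig. Origin: centre of its underside.
- screw_jar: Bystander: grey jar with a yellow lid, 68 mm across, 95 mm high, standing loose on the other side of the jig. Origin: centre of its underside.
- tape_roll: Bystander: roll of foil tape lying flat, 104 mm across, 48 mm high. Origin: centre of its underside.
- wrench: Bystander: wrench 150 mm long lying on the bench beyond the jig, up to 38 mm wide and 8 mm high. Origin: its middle, on the bench.
- sealant_tin: Bystander: tin with a rust-red label, 84 mm across, 100 mm high. Origin: centre of its underside.
- pencil: Bystander: red flat carpenter's pencil, 120 x 14 x 8 mm, lying on the board beyond the brackets. Origin: centre of its underside, x along it.
There are look-alikes about, which are no part of the job. Leave any blue, red or turquoise look-alike of the bracket alone.

How it is judged:
By the outcome, as a careful person would: the job done as asked, in the order asked, and still so for the second after the job is handed in, with the robot touching nothing.
It also fails if it takes over 67 s, if anything falls off the work surface, if the arm or the gripper's body presses on something with over 40 N, if the wrist force passes 120 N, or if a joint passes its speed limit or range.

## Working session

There is one attempt and no reset: what is moved stays moved. The work goes in short steps, each a Python script; the robot and the scene stay as the last script left them, time stands still between calls to the robot, and variables do not carry over. Pictures are saved under pics/ and viewed, and the job is handed in when it is done.

```bash
ls; mkdir -p pics
python3 - <<'E'
from station import *
import cv2
for n in("scene","top"):
    im=read_camera(n); cv2.imwrite(f"pics/{n}0.png",im[:,:,::-1]); print(n,camera_info(n))
print(get_time(),get_tcp_pos(),get_ee_rot())
E
```

```text
pics
scene {'intrinsics': array([[437.26897299,   0.        , 316.85478524],
       [  0.        , 437.26897299, 239.92068002],
       [  0.        ,   0.        ,   1.        ]]), 'T': array([[ 0.62207988, -0.4398103 ,  0.64775267,  1.19627762],
       [ 0.78294872,  0.34646693, -0.51667394, -0.64604945],
       [ 0.00281365,  0.82856959,  0.55987902,  0.68381008],
       [ 0.        ,  0.        ,  0.        ,  1.        ]])}
top {'intrinsics': array([[602.05036234,   0.        , 316.45478932],
       [  0.        , 602.05036234, 224.87974734],
       [  0.        ,   0.        ,   1.        ]]), 'T': array([[-0.01135201,  0.99059527, -0.13635303,  0.35384213],
       [-0.99991643, -0.01040211,  0.00767701, -0.05147039],
       [ 0.00618645,  0.13642878,  0.99063056,  1.37341787],
       [ 0.        ,  0.        ,  0.        ,  1.        ]])}
0.1 [ 0.27491842 -0.56072491  0.22200795] [-3.65964554e-04  8.48579812e-01 -5.29066951e-01 -5.74169070e-04]
```

View pics/scene0.png

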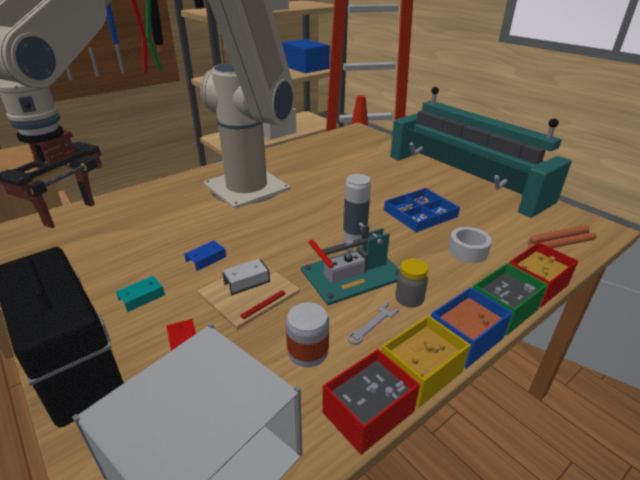

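View pics/top0.png

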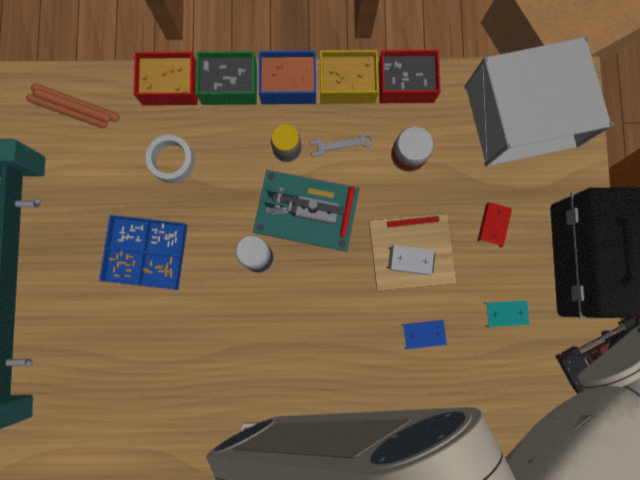

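Run:
```python
import cv2
a=cv2.imread("pics/top0.png"); c=a[155:305,230:470]; cv2.imwrite("pics/tc.png",cv2.resize(c,None,fx=3.33,fy=3.33,interpolation=cv2.INTER_CUBIC))
a=cv2.imread("pics/scene0.png"); c=a[160:350,180:430]; cv2.imwrite("pics/sc.png",cv2.resize(c,None,fx=3.15,fy=3.15,interpolation=cv2.INTER_CUBIC))
```

```text
(no output)
```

View pics/tc.png

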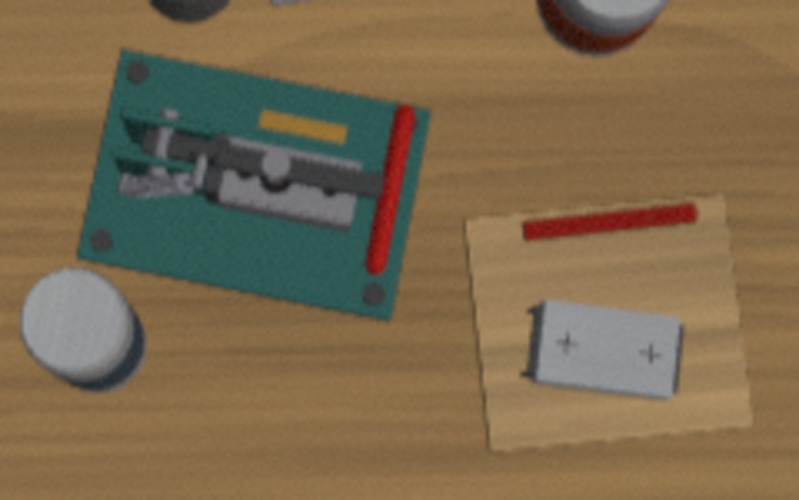

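View pics/sc.png

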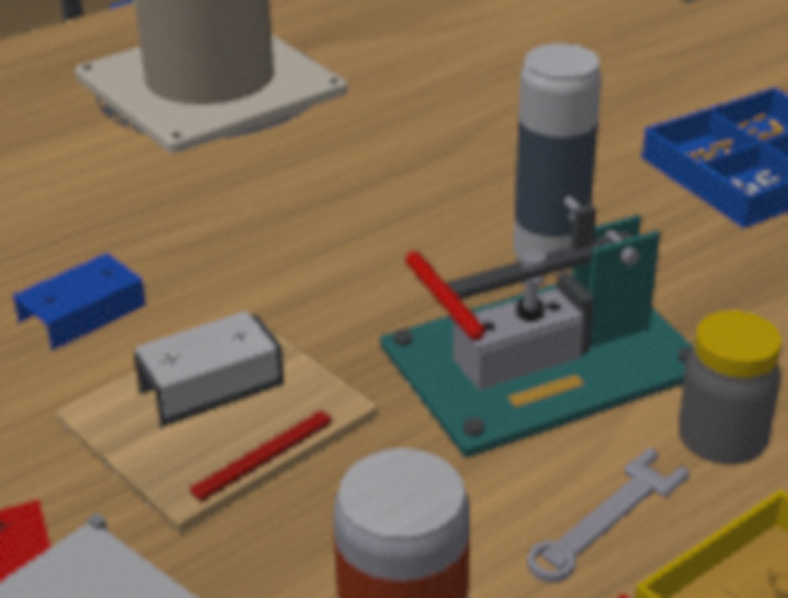

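```bash
cat > h.py <<'E'
from station import *
import numpy as np, cv2
def ray(n,uv):
    ci=camera_info(n);K=ci["intrinsics"];T=ci["T"]
    p=np.c_[np.atleast_2d(uv).astype(float),np.ones(len(np.atleast_2d(uv)))]@np.linalg.inv(K).T
    d=p*[1,-1,-1]@T[:3,:3].T
    return T[:3,3],d
def onz(n,uv,z):
    o,d=ray(n,uv); s=(z-o[2])/d[:,2]; return o+d*s[:,None]
def proj(n,P):
    ci=camera_info(n);K=ci["intrinsics"];T=ci["T"]
    q=(np.atleast_2d(P)-T[:3,3])@T[:3,:3]*[1,-1,-1]; q=q@K.T; return q[:,:2]/q[:,2:]
def rect(n,mask,z):
    cs,_=cv2.findContours(mask.astype(np.uint8),cv2.RETR_EXTERNAL,cv2.CHAIN_APPROX_NONE)
    c=max(cs,key=cv2.contourArea)
    P=onz(n,c[:,0],z)[:,:2]
    r=cv2.minAreaRect((P*1000).astype(np.float32)); return r,c
E
python3 - <<'E'
from h import *
im=cv2.imread("pics/top0.png");S=4
hsv=cv2.cvtColor(im,cv2.COLOR_BGR2HSV)
def roi(m,x0,x1,y0,y1):
    o=np.zeros_like(m,dtype=np.uint8);o[y0:y1,x0:x1]=m[y0:y1,x0:x1];return o
H,Sa,V=cv2.split(hsv)
teal=roi((H>75)&(H<100)&(Sa>90),240,375,160,260)
r,c=rect("top",teal,.012);print("jig",r, "corners",cv2.boxPoints(r)) 
gray=roi((Sa<60)&(V>120),375,460,230,290)
for z in(.0525,):
  r,c=rect("top",gray,z);print("br",r,cv2.minAreaRect(c))
ply=roi((H>8)&(H<25)&(V>165),365,465,205,298)
print([ (n,im[y,x],hsv[y,x]) for n,x,y in(("ply",430,235),("wood",360,270),("bt",412,255),("teal",275,225),("redbar",347,210))])
m=roi((Sa>150)&((H<8)|(H>172)),330,365,175,245);r,c=rect("top",m,.0945+.054);print("bar",r,cv2.minAreaRect(c))
m=roi((Sa>150)&((H<8)|(H>172)),370,450,205,232);r,c=rect("top",m,.02);print("pencil",r)
for n,b,z in(("can",(230,275,230,275),.19),):
  m=roi((Sa<40)&(V>130),*b);r,c=rect("top",m,z);print(n,r)
m=roi((H>20)&(H<35)&(Sa>180),265,305,115,160);r,c=rect("top",m,.095);print("jar",r)
E
```

```text
jig ((576.2086181640625, -38.46564483642578), (216.01553344726562, 145.87130737304688), 77.89381408691406) corners [[ 482.2432   -128.77502 ]
 [ 624.87036  -159.36775 ]
 [ 670.1741     51.843735]
 [ 527.5469     82.43646 ]]
br ((457.3233642578125, -272.15118408203125), (90.38445281982422, 54.6157112121582), 81.68168640136719) ((412.3428039550781, 259.1790466308594), (41.03683090209961, 24.71461296081543), 7.594643592834473)
[('ply', array([ 84, 116, 141], dtype=uint8), array([ 17, 103, 141], dtype=uint8)), ('wood', array([ 76, 114, 146], dtype=uint8), array([ 16, 122, 146], dtype=uint8)), ('bt', array([150, 149, 146], dtype=uint8), array([ 98,   7, 150], dtype=uint8)), ('teal', array([85, 87, 46], dtype=uint8), array([ 89, 120,  87], dtype=uint8)), ('redbar', array([ 19,  29, 150], dtype=uint8), array([  2, 223, 150], dtype=uint8))]
bar ((549.9920043945312, -123.88752746582031), (11.703906059265137, 105.29425811767578), 77.83241271972656) ((346.8077087402344, 211.46153259277344), (5.6873674392700195, 50.4018440246582), 11.309932708740234)
pencil ((546.3363037109375, -280.52508544921875), (12.598196029663086, 117.77385711669922), 5.445022106170654)
can ((467.1785583496094, 67.03189849853516), (59.32898712158203, 57.37610626220703), 89.39177703857422)
jar ((724.5936279296875, 6.31007194519043), (54.689697265625, 58.594573974609375), 89.60210418701172)
```

```bash
cat >> h.py <<'E'
JO=np.array([.5762,-.0385]);JA=np.deg2rad(77.9);BO=np.array([.4573,-.2722]);BA=np.deg2rad(81.7)
def fr(O,A,x,y,z):
    u=np.array([np.cos(A),np.sin(A)]);v=np.array([-u[1],u[0]]); return np.r_[O+u*x/1000+v*y/1000,z/1000]
def J(x,y,z): return fr(JO,JA,x,y,z)
def B(x,y,z): return fr(BO,BA,x,y,z)
E
cat > ov.py <<'E'
from h import *
import sys
def box(f,xs,ys,z): return np.array([f(x,y,z) for x,y in((xs[0],ys[0]),(xs[1],ys[0]),(xs[1],ys[1]),(xs[0],ys[1]))])
polys=[box(J,(-110,110),(-75,75),12),box(J,(-70,20),(-19.5,19.5),52),box(J,(30,90),(-16,16),106),box(J,(-97,-83),(-57,57),94.5),box(B,(-45,45),(-27,27),52.5)]
def overlay(n,im,polys,crop,out,S=3):
    x0,x1,y0,y1=crop
    c=cv2.resize(im[y0:y1,x0:x1],None,fx=S,fy=S,interpolation=cv2.INTER_CUBIC)
    for P in polys:
        q=(proj(n,P)+.5-[x0,y0])*S
        cv2.polylines(c,[q.astype(int)],True,(0,255,0),1)
    cv2.imwrite(out,c)
if __name__=="__main__":
    overlay("top",cv2.imread("pics/top0.png"),polys,(230,480,150,310),"pics/o1.png")
    overlay("scene",cv2.imread("pics/scene0.png"),polys,(180,430,160,350),"pics/o2.png")
E
python3 ov.py; python3 -c "
from h import *
for z in (.0945,.0985):print(onz('top',[[346.8,211.5]],z))
print(J(-90,0,94.5))"
```

```text
[[ 0.55824824 -0.12700058  0.0945    ]]
[[ 0.55760893 -0.12676435  0.0985    ]]
[ 0.55733433 -0.12650049  0.0945    ]
```

View pics/o1.png

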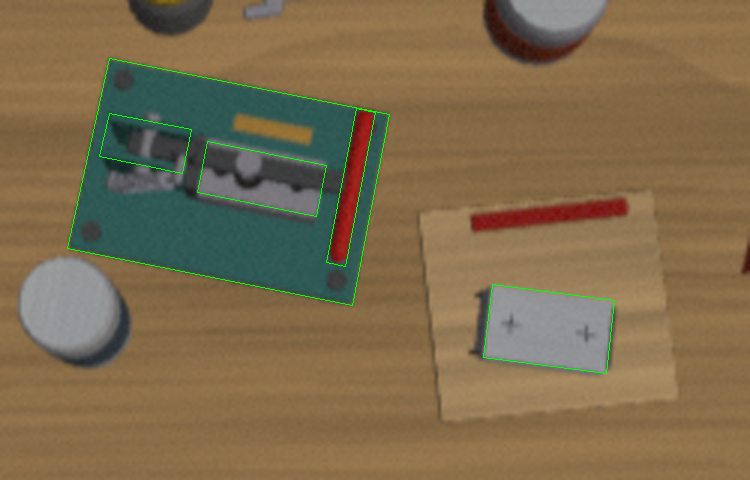

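View pics/o2.png

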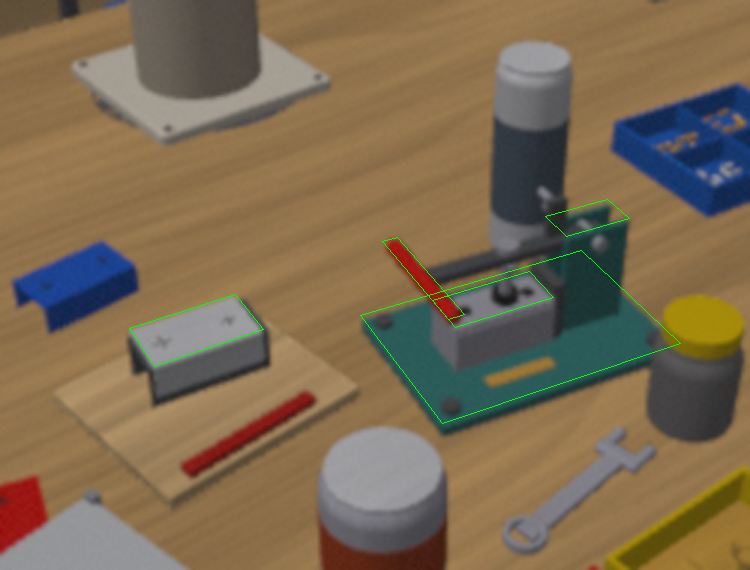

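```bash
cat >> h.py <<'E'
from scipy.spatial.transform import Rotation as R
def quat(phi,tau=0,ax=None):
    """tool x (jaws) horizontal at angle phi; tool tilted by tau so that its back leans along -ax (horizontal dir angle)"""
    x=np.array([np.cos(phi),np.sin(phi),0]); 
    a=ax if ax is not None else phi+np.pi/2
    z=np.array([np.sin(tau)*np.cos(a),np.sin(tau)*np.sin(a),-np.cos(tau)])
    y=np.cross(z,x); q=R.from_matrix(np.c_[x,y,z]).as_quat(); return q[[3,0,1,2]]
def tcp(g,q): # TCP from grasp point
    return np.asarray(g)+.019*R.from_quat(np.asarray(q)[[1,2,3,0]]).as_matrix()[:,2]
def barpt(th,y=32): return J(60-150*np.cos(th),y,94.5+150*np.sin(th))
E
python3 - <<'E'
from h import *
for phi in (JA-np.pi,JA):
  q=quat(phi)
  for th in(0,.35,.7): print(inverse_kinematics(list(tcp(barpt(th),q)),list(q)))
for s in (1,-1):
 for tau in(.6,.75):
  print(s,tau)
  q=quat(BA+s*np.pi/2,tau,BA); 
  for z in(38,100,150): print(inverse_kinematics(list(tcp(B(-15,0,z),q)),list(q)))
  q=quat(JA+s*np.pi/2,tau,JA); 
  for z in(40,75): print(inverse_kinematics(list(tcp(J(-40,0,z),q)),list(q)))
E
python3 - <<'E'
import cv2
a=cv2.imread("pics/scene0.png")[200:480,0:200];cv2.imwrite("pics/sb.png",cv2.resize(a,None,fx=2,fy=2))
a=cv2.imread("pics/top0.png")[150:350,460:640];cv2.imwrite("pics/tb.png",cv2.resize(a,None,fx=3,fy=3))
E
```

```text
[-2.45963613e-01  5.18449611e-01  1.90584618e+00 -4.44089210e-16
  7.17296866e-01  1.53601755e+00]
[-2.29108430e-01  4.33911437e-01  1.88524848e+00 -4.44089210e-16
  8.22432736e-01  1.55287274e+00]
[-1.80598251e-01  3.67061027e-01  1.85687114e+00 -4.44089210e-16
  9.17660488e-01  1.60138292e+00]
[-2.45963613e-01  5.18449611e-01  1.90584618e+00 -4.44089210e-16
  7.17296866e-01 -1.60557510e+00]
[-2.29108430e-01  4.33911437e-01  1.88524848e+00 -4.44089210e-16
  8.22432736e-01 -1.58871992e+00]
[-1.80598251e-01  3.67061027e-01  1.85687114e+00 -4.44089210e-16
  9.17660488e-01 -1.54020974e+00]
1 0.6
[-0.82491974  0.77889922  1.72292817  0.51399164  1.10387928  2.11745793]
[-0.82491974  0.67911491  1.72375748  0.49245836  1.19058848  2.16978982]
[-0.82491974  0.60346196  1.71380425  0.47821743  1.26632061  2.21217615]
[-0.44016542  0.74320301  1.81374456  0.77417916  0.90521164  2.32314613]
[-0.44016542  0.68252666  1.815811    0.74386573  0.94774431  2.37359529]
1 0.75
[-0.86595     0.84183403  1.66683686  0.57176668  1.2410797   2.0595937 ]
[-0.86595     0.74298629  1.67396532  0.55706396 
[... 301 characters left out ...]
4  1.10387928 -1.02413472]
[-0.82491974  0.67911491  1.72375748  0.49245836  1.19058848 -0.97180284]
[-0.82491974  0.60346196  1.71380425  0.47821743  1.26632061 -0.92941651]
[-0.44016542  0.74320301  1.81374456  0.77417916  0.90521164 -0.81844652]
[-0.44016542  0.68252666  1.815811    0.74386573  0.94774431 -0.76799736]
-1 0.75
[-0.86595     0.84183403  1.66683686  0.57176668  1.2410797  -1.08199895]
[-0.86595     0.74298629  1.67396532  0.55706396  1.31859109 -1.03079601]
[-0.86595     0.66747571  1.66923956  0.54773025  1.38690465 -0.98768077]
[-0.4961044   0.79723568  1.7904915   0.87365192  1.02215937 -0.93775585]
[-0.4961044   0.73616988  1.7962511   0.84902408  1.05819511 -0.88910575]
```

View pics/sb.png

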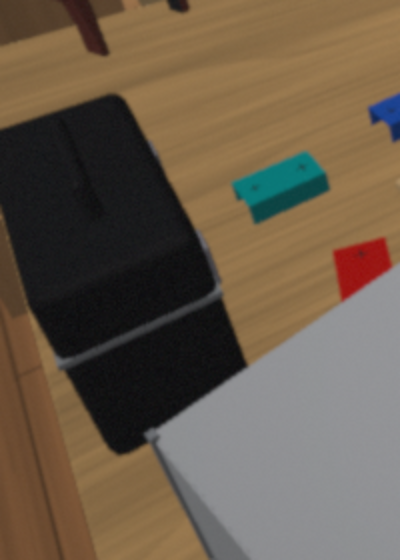

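View pics/tb.png

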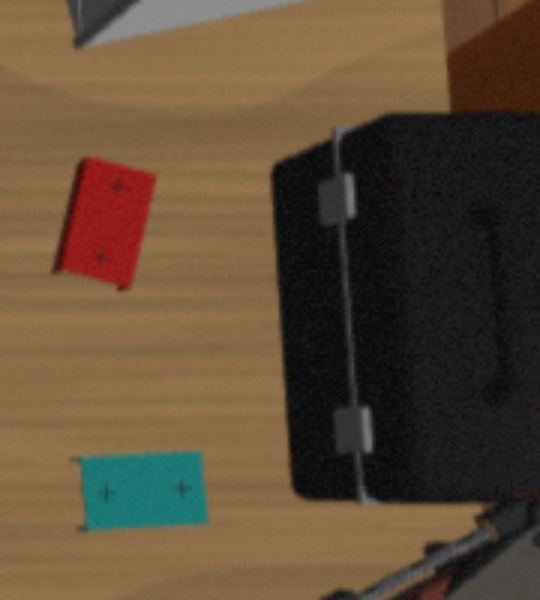

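```bash
cat > s1.py <<'E'
from h import *
q=quat(JA-np.pi)
if inverse_kinematics(list(tcp(barpt(0),q)),list(q)) is None: raise SystemExit
p=tcp(barpt(0),q)+[.0004,-.0002,0]
off=p-tcp(barpt(0),q)
move_pose(list(p+[0,0,.09]),list(q)); command_gripper(.6)
movel(list(p),v=.12)
print("t",get_time(),get_ft_force())
command_gripper(0.0); print("w",get_grip_width(),get_ft_force())
for th in np.arange(.1,.701,.1):
    movel(list(tcp(barpt(th),q)+off),v=.08)
    print(round(th,2),get_tcp_pos(),get_ft_force(),get_grip_width())
print(get_time())
im=read_camera("scene");cv2.imwrite("pics/s1.png",im[:,:,::-1])
im=read_camera("top");cv2.imwrite("pics/t1.png",im[:,:,::-1])
E
python3 s1.py
```

```text
t 3.5667 [-0.66222355 -0.05322037  0.68382338]
w 0.1451077059537134 [-1.97499    -5.17143043  1.41616165]
0.1 [ 0.52651705 -0.11995611  0.09038763] [-0.731311   -6.26100594 -3.62972553] 0.1516847583907564
0.2 [ 0.52692958 -0.1179321   0.10533574] [ 0.14710253 -7.50774839 -1.8425107 ] 0.15136358211786846
0.3 [ 0.52771236 -0.11455501  0.12008888] [-1.87472324 -9.34918191  0.04931792] 0.1475369074733212
0.4 [ 0.52865536 -0.10987221  0.13432063] [ -3.00576951 -10.93177709   2.36757609] 0.15022164600552126
0.5 [ 0.52996351 -0.10389901  0.14817015] [ -4.41866629 -11.93283671   6.10158285] 0.14982447093094747
0.6 [ 0.5315669  -0.09665698  0.1614585 ] [ -6.51125204 -14.13179928  10.80013203] 0.15197247994126187
0.7 [ 0.53335544 -0.0882208   0.17384479] [ -8.71374062 -14.90789252  15.78202826] 0.1503569641634639
6.6
```

Run:
```python
from h import *
command_gripper(.5); print(get_ft_force())
p=get_tcp_pos(); movel([p[0],p[1],p[2]+.1],v=.2)
print(get_time())
im=read_camera("scene");cv2.imwrite("pics/s2.png",im[:,:,::-1])
t=read_camera("top");cv2.imwrite("pics/t2.png",t[:,:,::-1])
a=cv2.resize(im[160:350,180:430,::-1],None,fx=2,fy=2);cv2.imwrite("pics/s2c.png",a)
a=cv2.resize(t[150:310,230:480,::-1],None,fx=2,fy=2);cv2.imwrite("pics/t2c.png",a)
```

```text
[ 0.25668679 -0.23546725 -0.25352743]
8.0167
```

View pics/s2c.png

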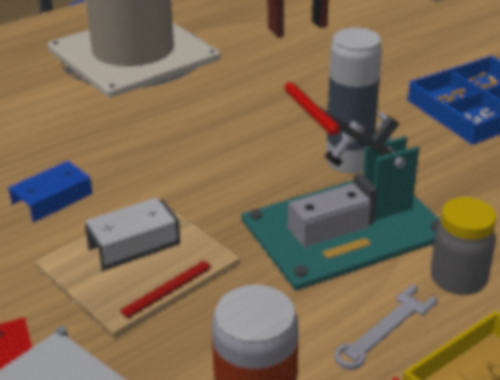

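View pics/t2c.png

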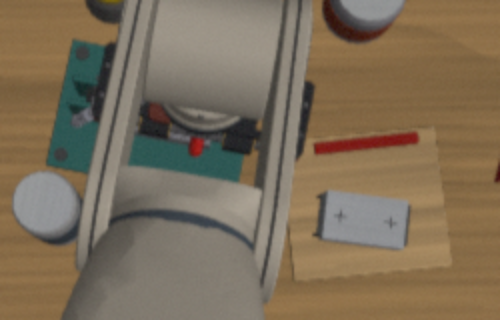

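```bash
cat > s2.py <<'E'
from h import *
q=quat(BA+np.pi/2,.65,BA)
p=tcp(B(-15,0,39.5),q)
move_pose(list(p+[0,0,.10]),list(q)); command_gripper(1.0)
print(get_joint_pos(),get_time(),get_ft_force())
print(movel(list(p),v=.12,until_force=8))
print(get_tcp_pos()-p,get_ft_force())
im=read_camera("scene");cv2.imwrite("pics/s3.png",im[:,:,::-1])
cv2.imwrite("pics/s3c.png",cv2.resize(im[160:350,180:430,::-1],None,fx=3,fy=3))
E
python3 s2.py
```

```text
[-0.83961998  0.63982273  1.70137065  0.5050223   1.29083311  2.18184108] 9.975 [-0.37206975 -0.21487608 -0.63474532]
False
[ 0.00030616 -0.00030055  0.00044607] [ 0.1451279   0.00804476 -0.04254707]
```

View pics/s3c.png

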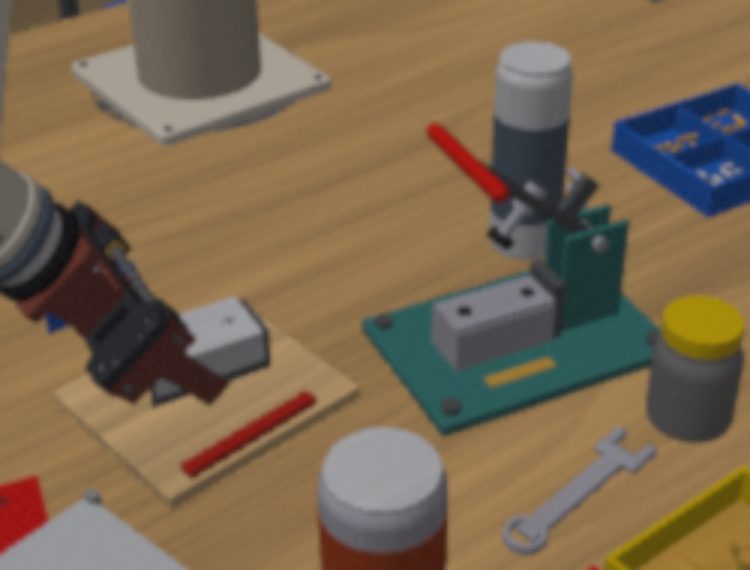

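```bash
cat > s3.py <<'E'
from h import *
command_gripper(0.0); print("w",get_grip_width()*88,get_ft_force())
p=np.array(get_tcp_pos())
movel(list(p+[0,0,.035]),v=.04); print(get_ft_force())
movel(list(p+[0,0,.075]),v=.12)
print("w",get_grip_width()*88,get_ft_force(),get_time())
im=read_camera("scene");cv2.imwrite("pics/s4.png",im[:,:,::-1])
cv2.imwrite("pics/s4c.png",cv2.resize(im[160:350,180:430,::-1],None,fx=3,fy=3,interpolation=cv2.INTER_CUBIC))
im=read_camera("top");cv2.imwrite("pics/t4.png",im[:,:,::-1])
cv2.imwrite("pics/t4c.png",cv2.resize(im[150:350,330:530,::-1],None,fx=3,fy=3))
E
python3 s3.py
```

```text
w 53.75838045788871 [1.30957319 0.46069114 2.79764682]
[ 0.88720969 -0.17800563 -2.3017681 ]
w 53.76622144547258 [ 0.17058451  0.76367838 -2.16630942] 13.15
```

View pics/s4c.png

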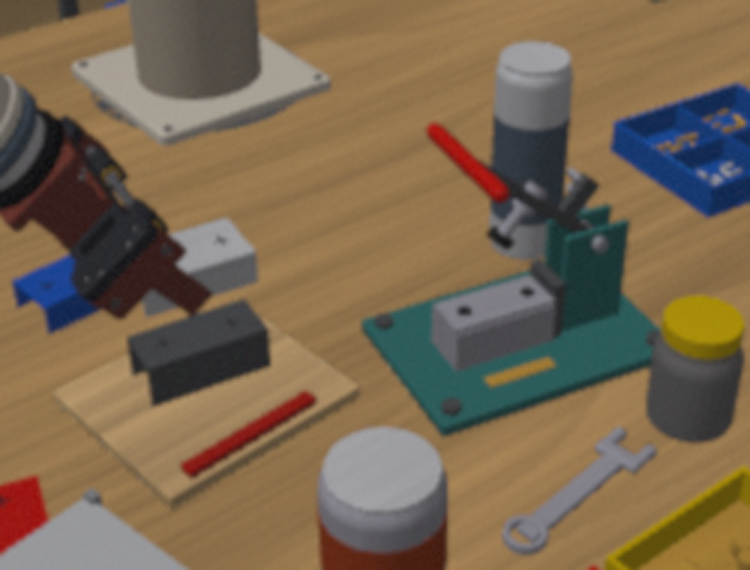

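View pics/t4c.png

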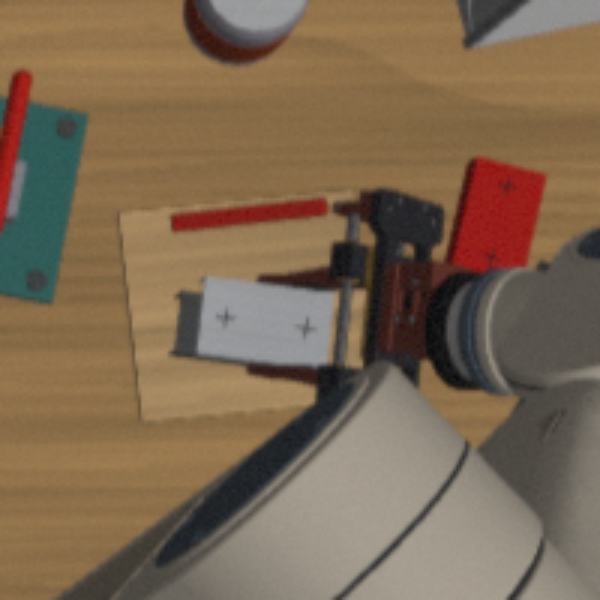

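Run:
```python
from h import *
im=cv2.imread("pics/t4.png");hsv=cv2.cvtColor(im,cv2.COLOR_BGR2HSV)
m=((hsv[...,1]<45)&(hsv[...,2]>125)).astype(np.uint8);o=np.zeros_like(m);o[235:275,390:442]=m[235:275,390:442]
o=cv2.morphologyEx(o,cv2.MORPH_CLOSE,np.ones((5,5)))
r,c=rect("top",o,.1275);print(r,cv2.boxPoints(r)); print(cv2.minAreaRect(c))
# end edge
print("expected far end",B(45,0,0)[:2],B(45,27,0)[:2],B(45,-27,0)[:2])
pts=[[397.3,242.6],[441.5,246.8],[395.5,268.5]]
u=np.array([np.cos(BA),np.sin(BA)]);v=np.array([-u[1],u[0]])
ct=c[:,0].astype(float);P=onz("top",ct,.1275)[:,:2]-BO
print("x max",np.percentile(P@u,[88,92,96,100]),"y",(P@v).min(),(P@v).max())
# edges level in scene: 
import ov
f=lambda x,y,z:B(x,y,z)
ov.overlay("scene",cv2.imread("pics/s4.png"),[ov.box(B,(-45,45),(-27,27),52.5+75),ov.box(B,(-45,45),(-27,27),24.5+75),ov.box(B,(-50,50),(-23,23),50)],(180,300,190,310),"pics/o4.png",5)
```

```text
((455.63787841796875, -271.49737548828125), (89.58250427246094, 53.60310363769531), 82.05968475341797) [[ 422.90576 -312.1568 ]
 [ 475.99493 -319.56158]
 [ 488.37    -230.83795]
 [ 435.28082 -223.43317]]
((418.2098693847656, 256.96588134765625), (43.40652084350586, 25.7050724029541), 6.709836959838867)
expected far end [ 0.46379603 -0.22767134] [ 0.43707883 -0.22377372] [ 0.49051323 -0.23156896]
x max [0.04409497 0.04449786 0.04490936 0.04535151] y -0.025237889507895468 0.028741055134125913
```

View pics/o4.png

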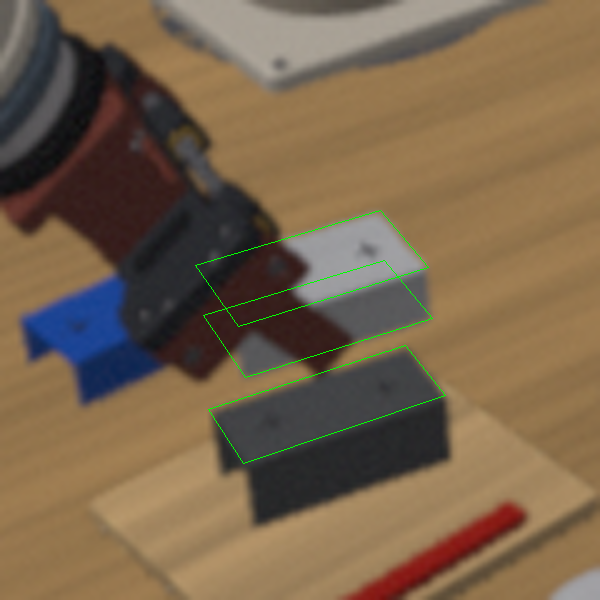

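Run:
```python
from h import *
import ov
b=[ov.box(J,(-70,20),(-19.5,19.5),52),ov.box(J,(20,30),(-20,20),66),ov.box(J,(-70,20),(-21.5,21.5),48),ov.box(J,(-110,110),(-75,75),12)]
ov.overlay("scene",cv2.imread("pics/s4.png"),b,(295,425,220,320),"pics/o5.png",6)
```

```text
(no output)
```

View pics/o5.png

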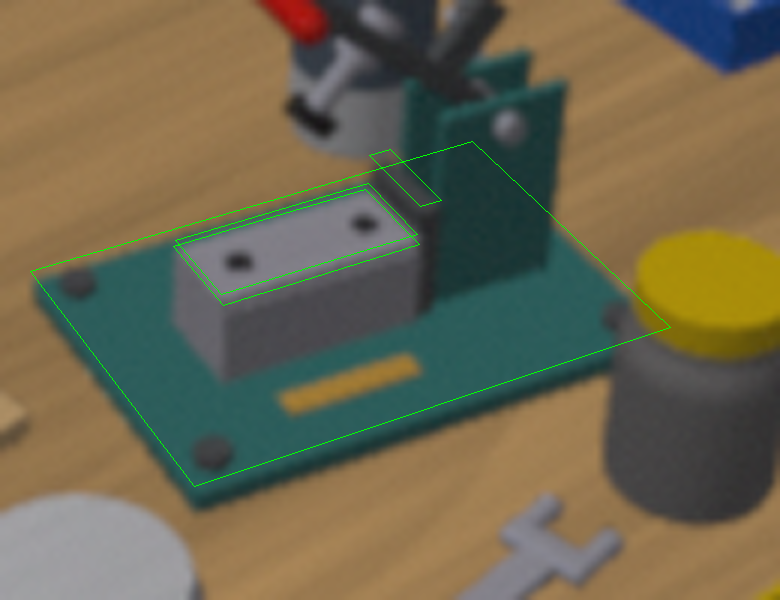

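```bash
cat > s4.py <<'E'
from h import *
q=quat(JA+np.pi/2,.65,JA)
G=lambda x,z,y=0:list(tcp(J(x-15,y,z+15),q))
move_pose(G(-125,85),list(q))
movel(G(-110,60.5),v=.15)
print(get_joint_pos(),get_ft_force())
movel(G(-29,60.5),v=.12)
print(get_time(),get_tcp_pos()-np.array(G(-29,60.5)),get_ft_force(),get_grip_width()*88)
im=read_camera("scene");cv2.imwrite("pics/s5.png",im[:,:,::-1])
import ov
ov.overlay("scene",im[:,:,::-1].copy(),[ov.box(J,(-74,16),(-27,27),88.5)],(295,425,210,310),"pics/o6.png",6)
E
python3 s4.py
```

```text
[-0.59608443  0.72179718  1.75240597  0.69582559  1.06596755  2.28788787] [ 1.00886906 -0.6409119  -2.3278805 ]
15.05 [ 0.00019061 -0.00031391  0.00011364] [-0.53546387 -0.58794153 -1.94659487] 53.93984175120671
```

View pics/o6.png

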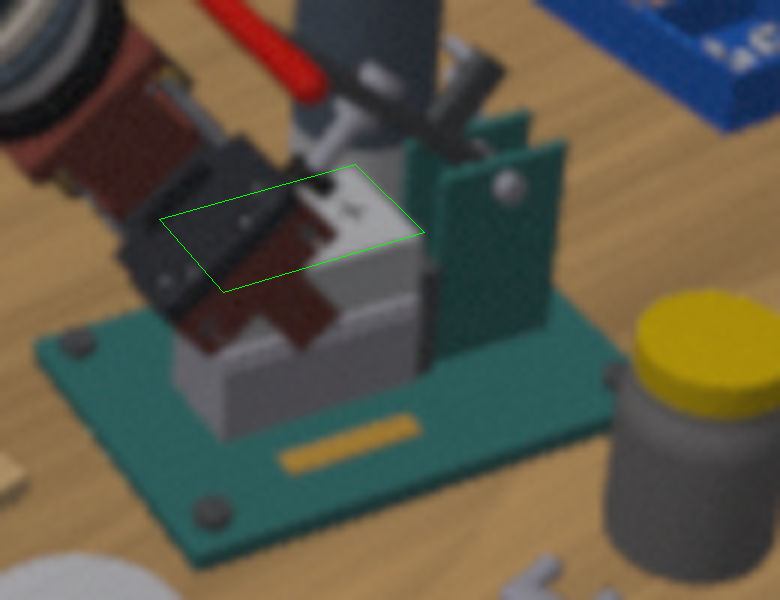

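```bash
cat > s5.py <<'E'
from h import *
q=quat(JA+np.pi/2,.65,JA)
G=lambda x,z,y=0:np.array(tcp(J(x-15,y,z+15),q))
print(movel(list(G(-29,25)),v=.06,until_force=5))
p=np.array(get_tcp_pos()); z=(p-G(-29,26.5))[2]*1000
print("dz from seat mm",z,get_ft_force(),get_ft_torque(),get_grip_width()*88)
im=read_camera("scene");cv2.imwrite("pics/s6.png",im[:,:,::-1])
import ov
ov.overlay("scene",im[:,:,::-1].copy(),[],(295,425,210,310),"pics/o7.png",6)
E
python3 s5.py
```

```text
True
dz from seat mm -0.19369453393044272 [ 0.7902587  -0.70725073  3.83524071] [ 0.02831507 -0.04915037  0.0095245 ] 53.86817601285114
```

View pics/o7.png

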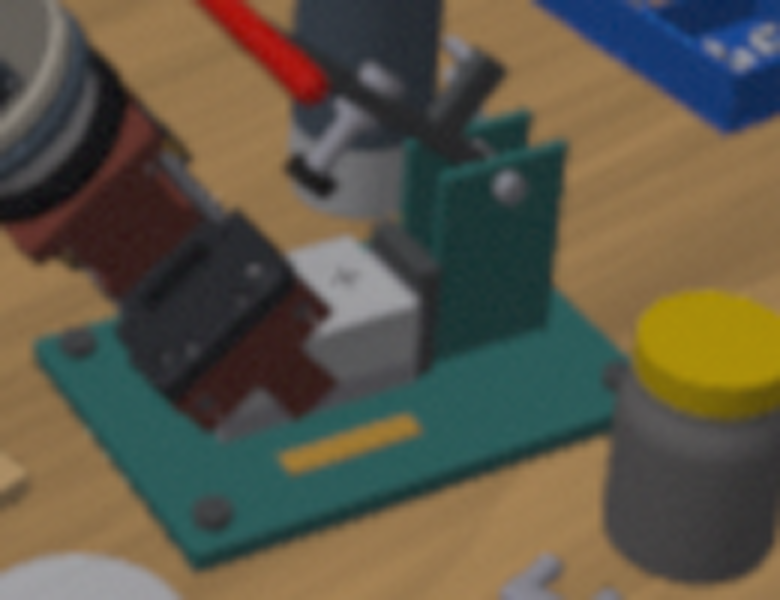

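```bash
cat > s6.py <<'E'
from h import *
q=quat(JA+np.pi/2,.65,JA)
u=np.array([np.cos(JA),np.sin(JA),0])
p=np.array(get_tcp_pos())
print(movel(list(p+u*.012),v=.03,until_force=8))
p2=np.array(get_tcp_pos());print("slid",(p2-p)@u*1000,"origin x",((p2-tcp(J(-15,0,0),q))@u)*1000,get_ft_force(),get_time())
command_gripper(1.0); print(get_ft_force(),get_grip_width())
zt=R.from_quat(np.asarray(get_ee_rot())[[1,2,3,0]]).as_matrix()[:,2]
movel(list(np.array(get_tcp_pos())-zt*.12),v=.15)
print(get_time())
im=read_camera("scene");cv2.imwrite("pics/s7.png",im[:,:,::-1])
import ov
ov.overlay("scene",im[:,:,::-1].copy(),[ov.box(J,(-70,20),(-27,27),54.5)],(295,425,210,310),"pics/o8.png",6)
im=read_camera("top");cv2.imwrite("pics/t7.png",im[:,:,::-1])
ov.overlay("top",im[:,:,::-1].copy(),[ov.box(J,(-70,20),(-27,27),54.5)],(240,370,160,260),"pics/o9.png",6)
E
python3 s6.py
```

```text
True
slid 4.174603790131756 origin x -25.060753892077052 [ 0.27407021 -1.4762464   2.97847439] 15.9917
[-0.06018414  0.11060825  0.69859243] 0.9997682138292864
17.6417
```

View pics/o8.png

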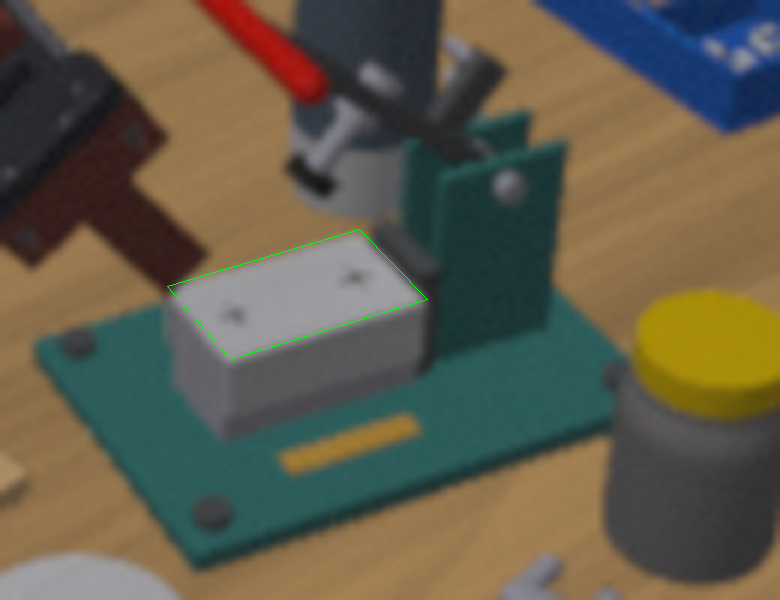

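View pics/o9.png

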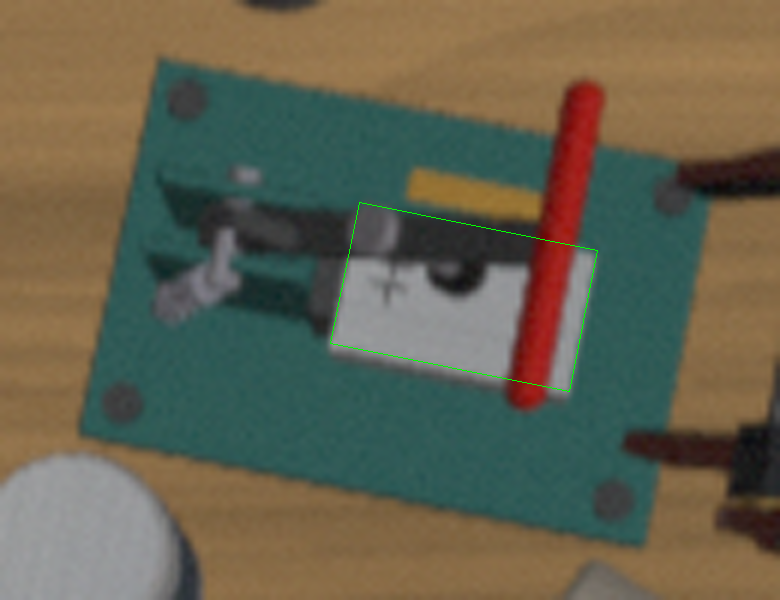

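```bash
cat > s7.py <<'E'
from h import *
q=quat(JA-np.pi); off=np.array([.0004,-.0002,0])
P=lambda th:tcp(barpt(th),q)+off
p=np.array(get_tcp_pos()); zt=R.from_quat(np.asarray(get_ee_rot())[[1,2,3,0]]).as_matrix()[:,2]
a=p-zt*.06; a[2]=.33
movel(list(a),v=.25)
move_pose(list(P(.7)+[0,0,.09]),list(q)); command_gripper(.6)
print(get_time(),get_joint_pos())
print(movel(list(P(.7)),v=.1,until_force=8))
command_gripper(0.0); print(get_time(),get_grip_width()*88,get_ft_force())
im=read_camera("scene");cv2.imwrite("pics/s8.png",im[:,:,::-1])
import ov
ov.overlay("scene",im[:,:,::-1].copy(),[],(295,425,190,290),"pics/o10.png",6)
E
python3 s7.py
```

```text
Traceback (most recent call last):
  File "s7.py", line 6, in <module>
    movel(list(a),v=.25)
    ~~~~~^^^^^^^^^^^^^^^
station.MotionError: the arm cannot follow that straight line within its joint ranges
```

```bash
python3 - <<'E'
import re
s=open('s7.py').read()
s=s.replace("a=p-zt*.06; a[2]=.33\nmovel(list(a),v=.25)","""print(p,get_joint_pos())
u=np.array([np.cos(JA),np.sin(JA),0])
a=p-u*.06+[0,0,.06]
movel(list(a),v=.2)
b=p-u*.06; b[2]=.33
move_pose(list(b),list(q))""")
open('s7.py','w').write(s)
E
python3 s7.py
```

```text
[ 0.55491302 -0.13707163  0.12083025] [-0.57521351  0.61931882  1.75721327  0.67439087  1.13121645  2.36933894]
20.5417 [-1.80812032e-01  2.53332955e-01  1.78002592e+00  2.69590328e-06
  1.10824320e+00  1.60111022e+00]
False
22.2917 13.28729328122934 [-1.54971847 -5.39748148  1.4216185 ]
```

View pics/o10.png

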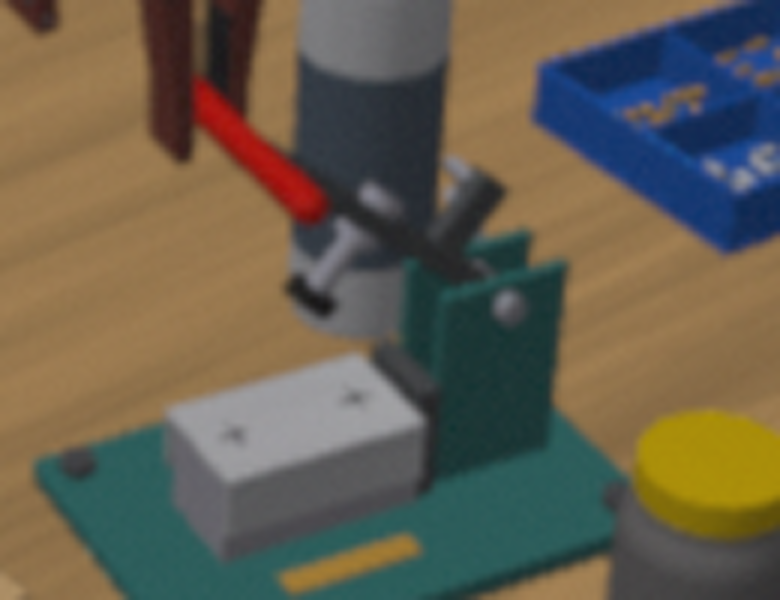

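```bash
cat > s8.py <<'E'
from h import *
q=quat(JA-np.pi); off=np.array([.0004,-.0002,0])
P=lambda th:tcp(barpt(th),q)+off
for th in (.6,.5,.4,.3,.2,.1,.07):
    movel(list(P(th)),v=.04)
    print(th,np.round((np.array(get_tcp_pos())-P(th))*1000,1),np.round(get_ft_force(),1),round(get_grip_width()*88,2))
r=movel(list(P(-.01)),v=.015,until_force=7)
z=get_tcp_pos()[2]; print(r,"theta",np.arcsin((z+.019-.0945)/.15),get_ft_force(),get_time())
im=read_camera("scene");cv2.imwrite("pics/s9.png",im[:,:,::-1])
import ov
ov.overlay("scene",im[:,:,::-1].copy(),[],(295,425,190,290),"pics/o11.png",6)
E
python3 s8.py
```

```text
0.6 [ 0.  -0.1  0.4] [-3.3 -2.3  5.7] 13.48
0.5 [ 0.  -0.   0.2] [-1.5 -1.4  4.2] 13.35
0.4 [ 0.   0.  -0.1] [-1.3 -1.9  3.5] 12.95
0.3 [ 0.  -0.  -0.3] [ 0.3 -2.1 -0.2] 13.06
0.2 [ 0.  -0.1 -0.2] [ 0.7 -3.5 -0. ] 13.32
0.1 [-0.  -0.3 -0.4] [-0.4 -5.3 -2.1] 13.31
0.07 [-0.  -0.3 -0.4] [-0.7 -5.4 -1.2] 13.31
True theta 0.008649025628525724 [-0.47635078 -0.90686648  4.82623563] 26.3667
```

View pics/o11.png

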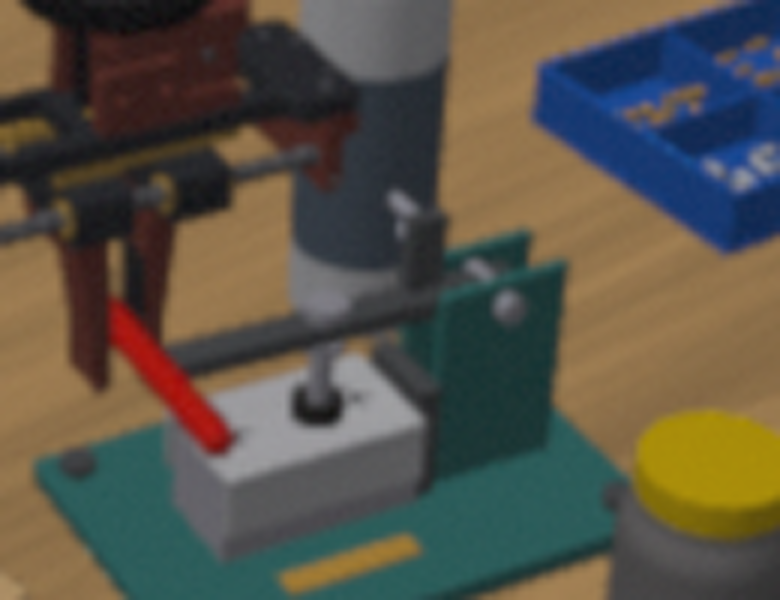

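Run:
```python
from h import *
import ov
for th in (.009,.035,.06):
    print(th,(proj("scene",[barpt(th,-57),barpt(th,-20)])+.5-[295,190])*6)
f=lambda x,y,z:J(x,y,z)
th=.035;bx=60-150*np.cos(th);bz=94.5+150*np.sin(th)
c=lambda zz,s:np.array([J(bx+s*7,-57,bz+zz),J(bx+s*7,0,bz+zz)])
ov.overlay("scene",cv2.imread("pics/s9.png"),[np.array([barpt(t,-57),barpt(t,-10)]) for t in(.009,.035,.06)],(305,365,225,275),"pics/o12.png",12)
```

```text
0.009 [[223.38490135 450.85160733]
 [177.6691426  397.80906603]]
0.035 [[223.82173969 442.35991428]
 [177.99503944 389.43694687]]
0.06 [[224.47288679 434.09745713]
 [178.53438811 381.29462269]]
```

View pics/o12.png

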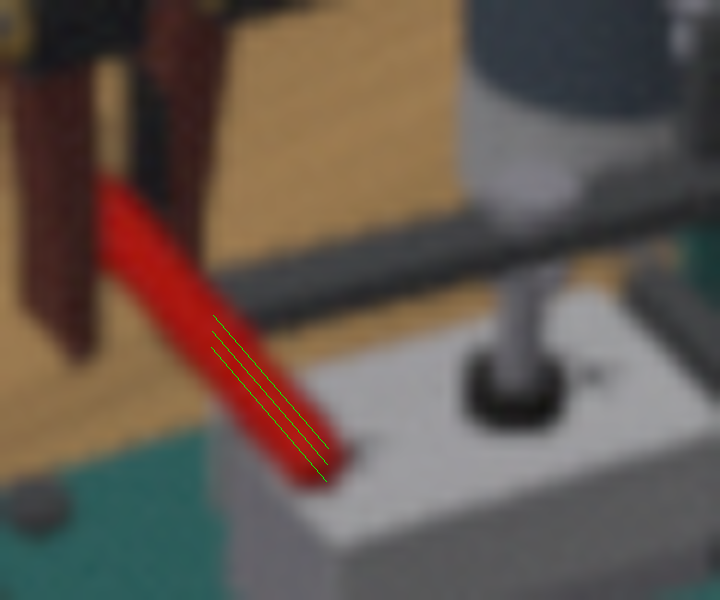

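Run:
```python
from h import *
p=np.array(get_tcp_pos());print(p,get_ft_force())
r=movel(list(p-[0,0,.004]),v=.015,until_force=8)
print(r,(np.array(get_tcp_pos())-p)*1000,get_ft_force(),get_grip_width()*88,get_time())
```

```text
[ 0.52641197 -0.12061634  0.07680445] [-1.05889951  0.44958     6.11279785]
True [ 0.05705392 -0.05515508 -0.23803009] [-1.44646893  0.81380914  8.50979586] 13.441203273761221 26.625
```

Run:
```python
from h import *
command_gripper(.6);print(get_ft_force())
p=np.array(get_tcp_pos());movel(list(p+[0,0,.12]),v=.15);print(get_ft_force(),get_time())
a=p+[0,0,.2]
try: move_pose([.40,-.25,.35],list(get_ee_rot()))
except MotionError as e: print(e)
im=read_camera("scene");cv2.imwrite("pics/s10.png",im[:,:,::-1])
t=read_camera("top");cv2.imwrite("pics/t10.png",t[:,:,::-1])
import ov
b=[ov.box(J,(-70,20),(-27,27),54.5)]
ov.overlay("scene",im[:,:,::-1].copy(),[],(180,430,170,350),"pics/o13.png",3)
ov.overlay("top",t[:,:,::-1].copy(),b,(230,480,120,310),"pics/o14.png",3)
hsv=cv2.cvtColor(t[:,:,::-1].copy(),cv2.COLOR_BGR2HSV);H,S,V=cv2.split(hsv)
m=((S>150)&((H<8)|(H>172))).astype(np.uint8);o=np.zeros_like(m);o[175:245,330:365]=m[175:245,330:365]
r,c=rect("top",o,.0995);print("bar",r,"expect",barpt(.035,0));print(get_time())
```

```text
[0.18856753 0.35874306 0.52010333]
[-0.11347945  0.10819215 -1.01479471] 28.35
bar ((558.728759765625, -126.73599243164062), (12.661768913269043, 111.23046112060547), 77.75946044921875) expect [ 0.55735359 -0.12641067  0.09974893]
29.3917
```

View pics/o13.png

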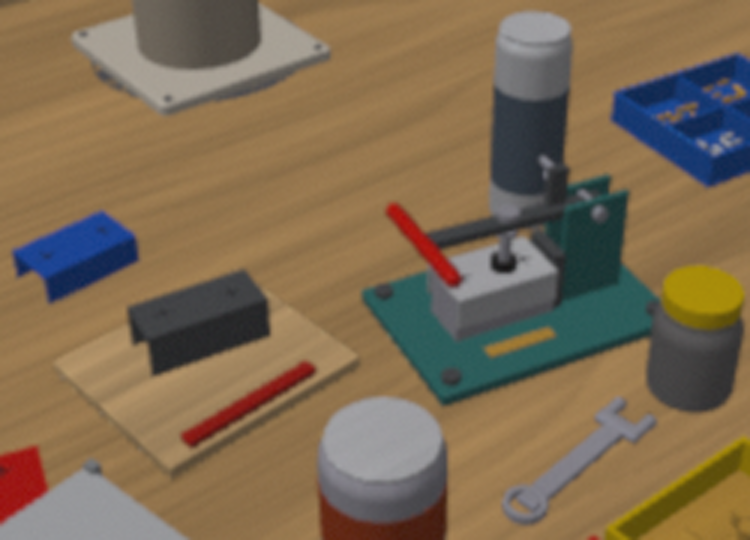

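View pics/o14.png

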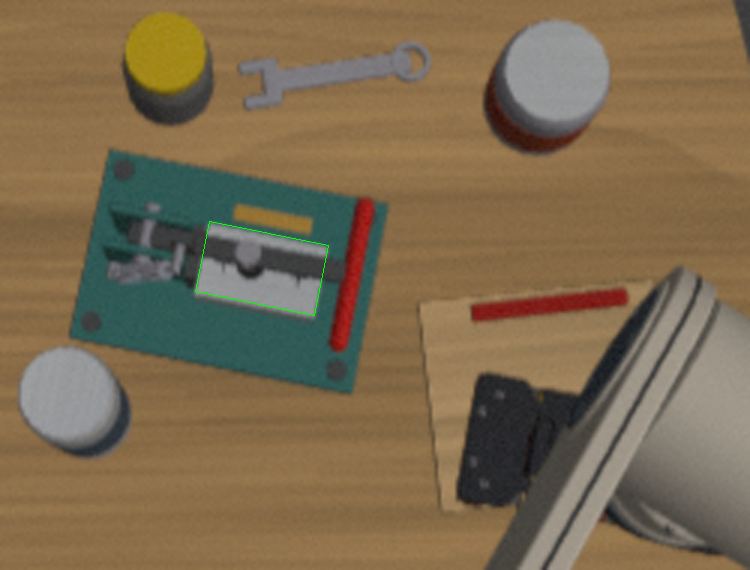

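```bash
python3 -c "
from station import *
print(get_qvel(),get_time()); job_done()"
```

```text
[ 0.00391259  0.00153521 -0.00330799  0.0003203   0.00257189 -0.0040985 ] 29.3917
the job is handed in; nothing more can be done
```

The larger bracket is seated on the anvil against the end stop, with the hold-down arm's rubber foot bearing on it. I handed the job in at 29.4 s, with the robot touching nothing.

- **Arm opening:** I swung the arm back by its cross bar to 0.70 rad. It stayed open when released.
- **Bracket lift:** I gripped the larger bracket near one end with a tilted tool and lifted it straight up. The camera showed the smaller bracket left in place on the board.
- **Seating:** Downward contact came within 0.2 mm of the expected seated height. Sliding it on, the stop was met with the bracket's origin at x = -25.06 mm (target -25 mm). I then let go of it.
- **Arm closing:** I eased the arm down with the bar held all the way, and pressed until the resistance was stiff (about 8.5 N, moving only 0.24 mm more) before releasing.

The final pictures show the foot on the bracket, and the brackets, pencil, can, jar, wrench and tin where they belong.

**One disagreement:** at contact the tool height implied an arm angle of about 0.009 rad, not the expected 0.035. I take this to be the bar slipping about 4 mm in the fingers. After release the top camera put the bar 1.4 mm from where it should be at 0.035 rad. That agrees with the arm being down, but that view shows little of the bar's height.

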